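# Lower the jacked-up grinder onto its packing block

## Robot

A 6-joint arm with a two-finger parallel gripper is mounted at the origin on the work surface. World frame = base frame: x ahead of the robot, y to its left, z up, the work surface at z = 0. Lengths are in m, angles in rad, forces in N, time in s.
With the tool pointing down it reaches from about 0.35 to 1 m from the base axis. Payload 7.1 kg.
Tool frame: the origin (TCP) lies between the finger pads; the fingertips stand 22 mm ahead of it and the grasp point (between the pads) lies 3 mm ahead of it; x points along the fingers, y is the direction in which the jaws open and shut, and the axes are right-handed (so a half turn about x gives the same grasp; the last joint's range is limited). The gripper opens to 85 mm and grips with 20 to 120 N. Pads are 22 mm wide; open, the fingers measure 114 mm over their backs; the gripper's body (76 mm by 85 mm) begins 54 mm behind the grasp point. The pads swing forward as they close: fully open they stand 13 mm farther back than shut.
Start: joints at [1.21, 0.423, 1.63, -0, 1.089, -0.019], TCP at [0.209, 0.589, 0.253] pointing down, gripper open.
Joint ranges: [-3, 3], [-0.9, 2.11], [0.09, 2.58], [-1.31, 4.45], [0.11, 2.69], [-2.54, 2.54]. Speed limits (rad/s): [2.39, 2.39, 3.01, 3.14, 3.14, 3.14].

## Interface

Orientations are given as a rotation vector (axis times angle).
In Python, from rig import manip gives the robot as it stands. The module is installed in compiled form; this text tells all that it offers. Calls block until the motion is done:
- manip.move_to(position, orientation): joint-space move of the TCP to a pose.
- manip.servo_line(position, orientation=None, rate=0.15): straight line of the TCP; orientation=None keeps the orientation; rate is the mean speed in m/s.
- manip.set_joints(angles): joint-space move.
- manip.command_gripper(opening, f_grip=None): finger opening in m; f_grip is the grip in N (None keeps the last); returns when the fingers have stopped.
- manip.hold(seconds).
- manip.solve_ik(position, orientation): joint angles nearest the present ones, or None.
- manip.camera(name): name is "scene" or "side" or "wrist"; returns a dict with "image" (420x560x3 uint8, red, green, blue), "fx", "fy", "cx", "cy" (pixels), "cam_to_world" (4x4, takes a point from camera to world coordinates); the wrist camera has in their place "mount" (4x4, takes a point from camera to tool coordinates, whose origin is the TCP and whose axes are the tool frame's). Camera axes: x right, y down, z forward; pixel columns grow to the right and rows downward; lengths in m; the calibration is good to about 2 mm. The wrist camera is an equidistant fisheye: a pixel r from the principal point sees the ray r / f radians off the axis. A picture is of the moment at which its call begins: read the wrist's pose just before it. There is no depth.
A pose or a line that the arm cannot do raises manip.IKError and nothing moves.
- manip.sign_off(): hands the job in, once; it reports no verdict.
Readings, each from a call of its own:
- manip.get_time(): time.
- manip.get_joint_positions(): joint angles.
- manip.get_joint_vel(): joint speeds.
- manip.get_tau(): joint torques, N m.
- manip.get_position(): TCP position.
- manip.get_ee_rot(): TCP orientation.
- manip.get_contact_force(): force on the tool from outside, world axes, zero at the start.
- manip.get_torque(): the same for the moment, N m.
- manip.get_width(): finger opening in m.
Only numpy, scipy, OpenCV 4.12 (cv2) and the standard library are available. Lean on these libraries where they do the work, as an engineer would, in place of code of your own. Each camera call takes 0.05 s, during which the arm holds its last target.

## Task

The belt grinder's front foot is jacked up: lay the wooden packing block flat on the bench under that foot so that the whole foot will bear on it, then crack the yellow release valve open just a little so that the grinder sinks slowly under its own weight (half a centimetre a second is good, more than one and a half is too fast) until the foot rests on the block. Then turn the valve shut again and let go. Do not press on the grinder, and leave the wheel and the tin where they are.

Things in the scene. Friction and masses are not known exactly. Their poses are not given: they have to be found in the camera images.
- block: the loose oak packing block, 130 x 56 x 24 mm (x along its length, y across, z up when it lies flat), 0.14 kg, origin at its centre; it starts flat on the bench and may be turned either way end for end
- foot (a point): centre of the underside of the grinder's round steel front foot, 36 mm across, under a dark lug plate. Axes as the grinder's: +y points to the rear hinge, 300 mm away. Raised, it is 42 to 51 mm above the bench; level on the block, 24 mm. The lug plate over it is 46 mm wide (x), reaches 23 mm from the foot's centre in -y, lies 20 to 32 mm above this point. The -y and -x sides are open bench
- tilt (a joint): tilt of the grinder about its rear hinge, rad: 0 is level (foot 24 mm above the bench, touching a block lying under it), positive is front raised; the foot rises 3 mm per 0.01 rad. It sinks only while the valve leaks, at a speed set by the valve, and cannot be raised again
- grinder: bench belt grinder, about 12 kg, white motor, dark base and belt arm, hinged at its rear (+y), front held up by the jack. Origin 24 mm under the foot's underside. In its axes: base plate from y = 55 mm on, x from -60 to 240 mm; tall housing from y = 115 mm on; jack cylinder, 68 mm across, under a second lug at x = 180 mm, y = 0
- valve (a joint): turn of the release valve, rad: 0 is shut (hard stop), positive is open, counter-clockwise from above, stop at 1.35. Needs up to 0.25 N m, stays where it is left. Shut it holds the load; it begins to leak between 0.35 and 0.6 rad, depending on load and friction; each further 0.1 rad adds about 5 mm/s to the foot's speed; at the far stop the grinder drops too fast
- valve_grip (a point): grip point of the valve's yellow T-bar, on its vertical axis 88 mm above the bench, 16 mm below the bar's top. The bar is 52 mm long along this point's x, 14 mm thick along its y, 36 mm tall, 12 mm above the red pump's brass collar (pump top 49 mm above the bench). Seen in the grinder's axes it stands at x = 180, y = -130 mm; shut, the bar lies along the grinder's x
- wheel: spare contact wheel, black rubber with aluminium hub, 80 mm across, 38 mm high, origin at its underside; leave alone
- tin: blue grease tin with metal lid, 70 mm across, 52 mm high, origin at its underside; leave alone
Things that resemble listed ones, but are neither listed nor needed, are in the scene too. Of the things that look like the block, the smallest one is meant.

How it is judged:
On the way, in this order (a step that is already met when the one before it is completed fails the run):
1. the block lies flat on the bench with the whole raised foot over it, the grinder still up (x of foot in the frame of block between -0.048 and 0.048 m and y of foot in the frame of block between -0.011 and 0.011 m and height (world z) of block below 0.014 m and angle between block's own z axis and vertical below 0.06 rad and value of joint tilt above 0.045 rad), for 0.2 s.
2. the foot has come down onto the block and the block carries it (value of joint tilt between -0.012 and 0.008 rad and contact force between grinder and block above 15 N), for 0.2 s.
At the end, for the whole second after the job is handed in: The block lies flat under the foot with the whole foot on it (foot centre within 48 mm along and 11 mm across of the block's centre), the grinder stands level on it (tilt between -0.012 and 0.008 rad) and at rest with at least 15 N on the foot, and the valve is shut (below 0.12 rad) (all of step 2 and x of foot in the frame of block between -0.048 and 0.048 m and y of foot in the frame of block between -0.011 and 0.011 m and angle between block's own z axis and vertical below 0.06 rad and value of joint valve below 0.12 rad and velocity of joint tilt above -0.003 rad/s); the robot touches nothing.
It fails at once if the foot comes down faster than 15 mm/s (velocity of joint tilt below -0.05 rad/s).
It fails at once if the robot presses on the grinder with more than 12 N (contact force between any of the arm, the fingers and grinder above 12 N).
It fails at once if the wheel or the tin is shifted by more than 30 mm (distance of any of wheel, tin from where it was at the start of the episode above 0.03 m).
It also fails if it takes over 70 s, if anything falls off the work surface, if the arm or the gripper's body presses on something with over 40 N, if the wrist force passes 120 N, or if a joint passes its speed limit or range.

## Working session

There is one attempt and no reset: what is moved stays moved. The work goes in short steps, each a Python script; the robot and the scene stay as the last script left them, time stands still between calls to the robot, and variables do not carry over. Pictures are saved under pics/ and viewed, and the job is handed in when it is done.

```bash
mkdir -p pics; python3 - <<'E'
from rig import manip
import cv2,numpy as np
for n in ["scene","side","wrist"]:
    c=manip.camera(n); cv2.imwrite(f"pics/{n}0.png",c["image"][:,:,::-1])
    print(n,c["fx"],c["fy"],c["cx"],c["cy"]); print(np.round(c.get("cam_to_world",c.get("mount")),4).tolist())
print(manip.get_time(),manip.get_position(),manip.get_ee_rot(),manip.get_width())
E
```

```text
scene 429.097566022678 429.097566022678 280.21544525596346 208.97782667601632
[[-0.7337, 0.4589, -0.5012, 1.2068], [0.6794, 0.5095, -0.528, 0.7147], [0.0131, -0.7279, -0.6856, 1.0807], [0.0, 0.0, 0.0, 1.0]]
side 440.84182030491905 440.84182030491905 281.66944246878836 207.1433263300988
[[0.8846, -0.2168, 0.4129, -0.046], [-0.466, -0.4466, 0.7638, -1.019], [0.0188, -0.868, -0.4961, 0.6956], [0.0, 0.0, 0.0, 1.0]]
wrist 325.19226210127806 325.19226210127806 277.3396050979679 209.87513103994692
[[0.0001, -0.2778, 0.9606, -0.1207], [1.0, -0.0009, -0.0004, -0.0002], [0.0009, 0.9606, 0.2778, -0.0705], [0.0, 0.0, 0.0, 1.0]]
0.15 [0.20932372 0.58848385 0.25272913] [ 0.26726176  1.55431324 -0.26911171] 0.08528656312983525
```

View pics/scene0.png

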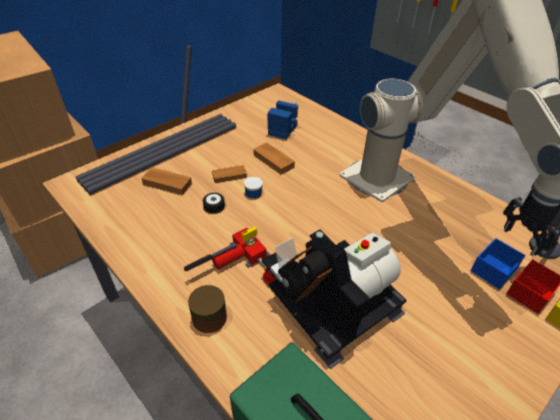

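View pics/side0.png

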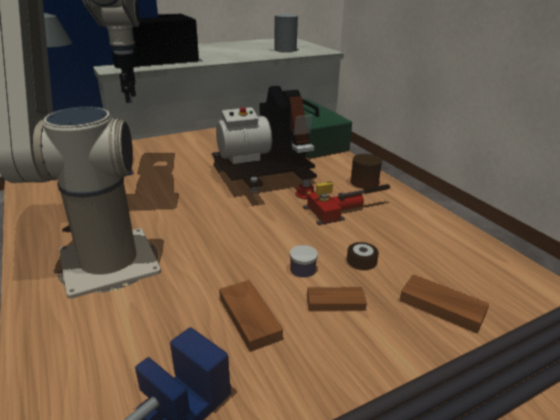

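View pics/wrist0.png

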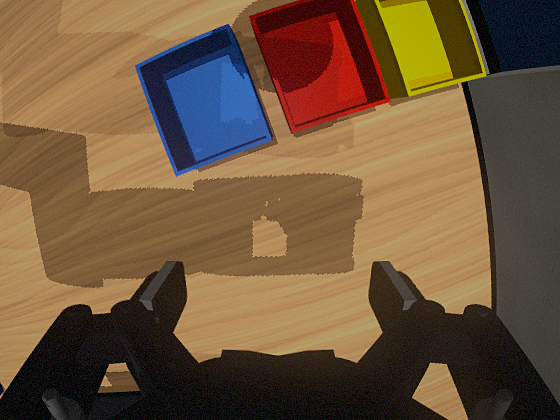

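Block lookalikes in scene/side: A at (166,180)/(444,300), B at (229,173)/(336,298) and C at (274,158)/(250,312). B looks smallest, so I'll measure all three. The tin is at (254,187) and the wheel at (214,202). The valve is the yellow bar at (249,236), and the foot is near (270,278).

```bash
cat > h.py <<'E'
from rig import manip
import cv2,numpy as np
from scipy.spatial.transform import Rotation as R
def ray(c,u,v):
    T=c["cam_to_world"];d=T[:3,:3]@np.array([(u-c["cx"])/c["fx"],(v-c["cy"])/c["fy"],1]);return T[:3,3],d
def plane(c,u,v,z):
    o,d=ray(c,u,v);return o+d*(z-o[2])/d[2]
def proj(c,p):
    T=c["cam_to_world"];q=T[:3,:3].T@(np.asarray(p)-T[:3,3]);return np.array([c["fx"]*q[0]/q[2]+c["cx"],c["fy"]*q[1]/q[2]+c["cy"]])
def wproj(c,p,tp,rv):
    M=c["mount"];Rt=R.from_rotvec(rv).as_matrix()
    t=Rt.T@(np.asarray(p)-tp);q=M[:3,:3].T@(t-M[:3,3])
    rr=np.hypot(q[0],q[1]);th=np.arctan2(rr,q[2]);return np.array([c["fx"]*th*q[0]/rr+c["cx"],c["fx"]*th*q[1]/rr+c["cy"]])
def wplane(c,u,v,z,tp,rv):
    M=c["mount"];Rt=R.from_rotvec(rv).as_matrix()
    a=np.array([u-c["cx"],v-c["cy"]])/c["fx"];th=np.hypot(*a)
    d=np.array([*(a/th*np.sin(th)),np.cos(th)]);d=Rt@M[:3,:3]@d;o=Rt@M[:3,3]+tp
    return o+d*(z-o[2])/d[2]
def down(yaw): # tool x down, tool y (jaw) at yaw in world xy
    x=np.array([0,0,-1.]);y=np.array([np.cos(yaw),np.sin(yaw),0]);z=np.cross(x,y)
    return R.from_matrix(np.c_[x,y,z]).as_rotvec()
def save(n,im): cv2.imwrite(f"pics/{n}.png",im[:,:,::-1])
def crop(n,im,x0,y0,x1,y1,s): save(n,cv2.resize(im[y0:y1,x0:x1],None,fx=s,fy=s,interpolation=cv2.INTER_CUBIC))
E
python3 - <<'E'
from h import *
s=manip.camera("scene");d=manip.camera("side")
for n,p,q in [("A",(166,180),(444,300)),("B",(229,173),(336,298)),("C",(274,158),(250,312))]:
    print(n,plane(s,*p,.02).round(3),plane(d,*q,.02).round(3))
print("valve",plane(s,249,235,.1).round(3),plane(d,324,187,.1).round(3))
crop("s1",s["image"],140,140,320,320,4)
crop("d1",d["image"],200,140,500,340,2.6)
crop("s2",s["image"],180,210,380,360,4)
crop("d2",d["image"],200,80,400,230,4)
E
```

```text
A [ 0.648 -0.517  0.02 ] [ 0.651 -0.518  0.02 ]
B [ 0.441 -0.39   0.02 ] [ 0.433 -0.402  0.02 ]
C [ 0.242 -0.344  0.02 ] [ 0.24  -0.356  0.02 ]
valve [ 0.643 -0.019  0.1  ] [ 0.619 -0.05   0.1  ]
```

```bash
python3 -c "
import cv2
for n in ['s1','d1']:
    i=cv2.imread(f'pics/{n}.png');print(i.shape)
i=cv2.imread('pics/s1.png');cv2.imwrite('pics/s1b.png',i[:600])"
```

```text
(720, 720, 3)
(520, 780, 3)
```

View pics/s1b.png

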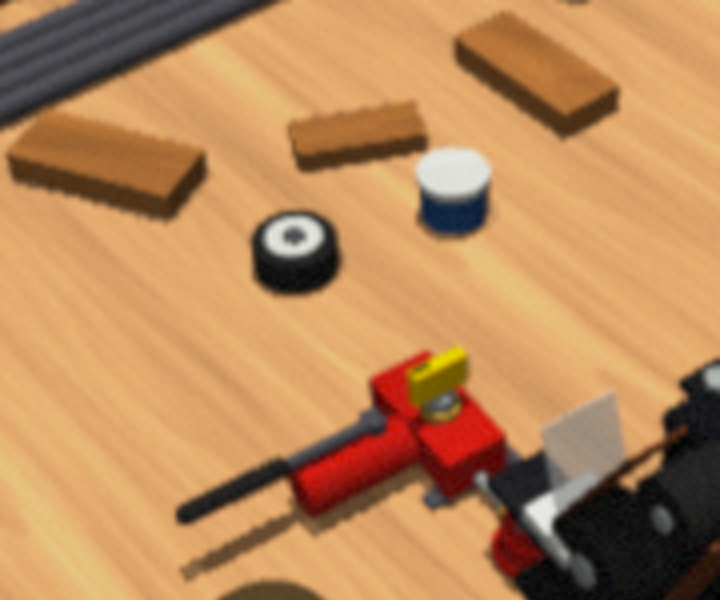

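View pics/s2.png

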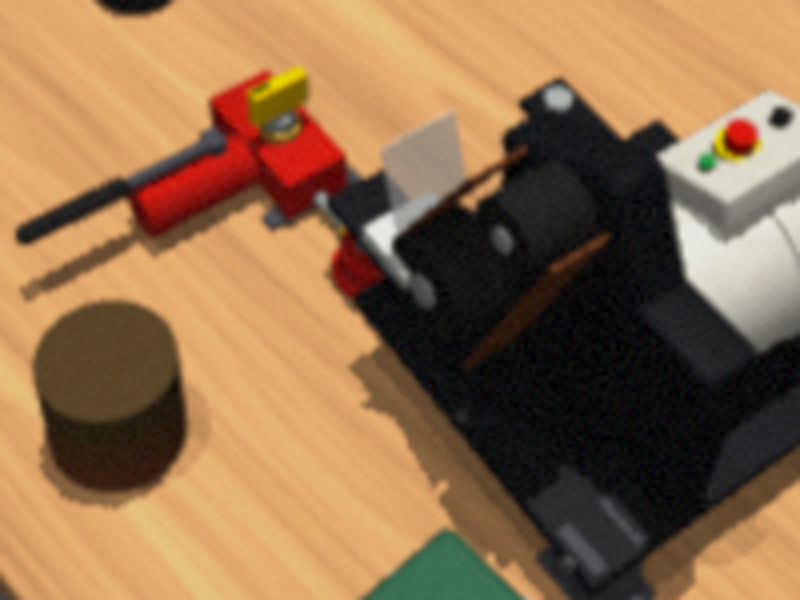

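View pics/d2.png

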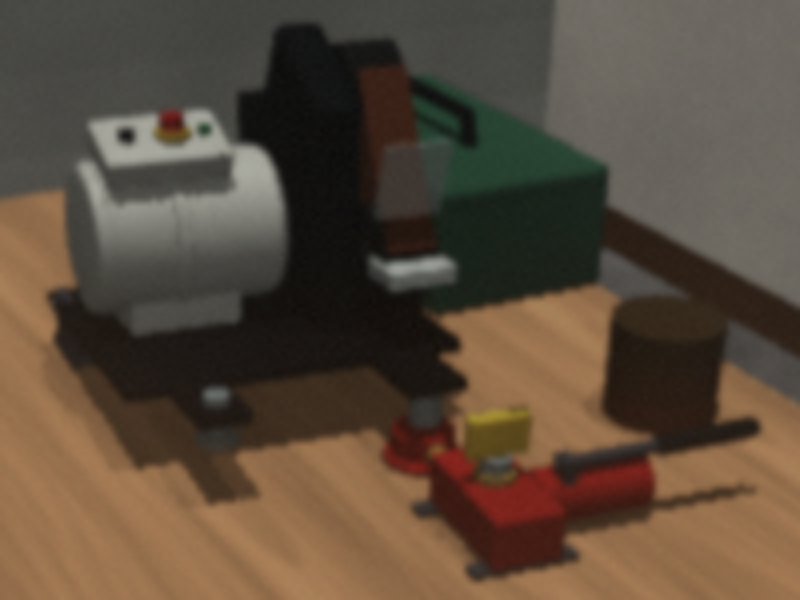

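View pics/d1.png

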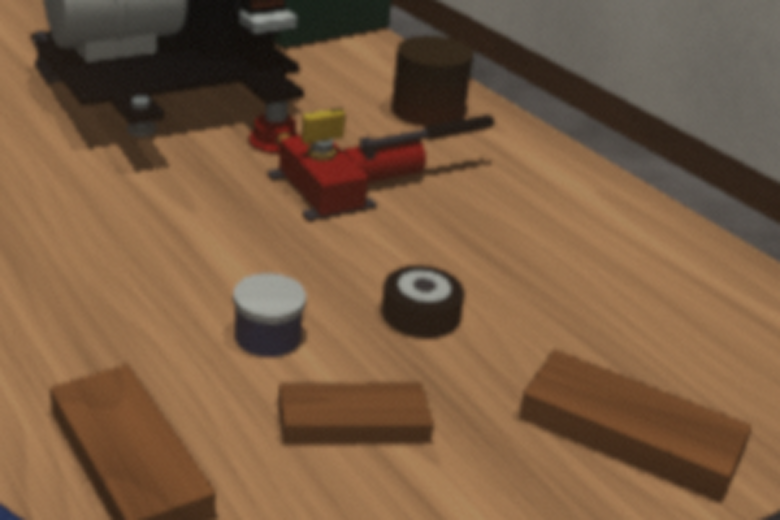

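```bash
python3 - <<'E'
from h import *
s=manip.camera("scene");d=manip.camera("side")
v1=plane(s,249.5,234.2,.086);v2=plane(d,324.5,188.2,.086)
f=plane(d,254.2,191,.046);print(v1,v2,f)
b=f-v2;print("foot-valve",b,np.hypot(b[0],b[1]),"expect",np.hypot(180,130))
# yaw: vector valve->foot in grinder = (-180,130)
print("yaw",np.degrees(np.arctan2(b[1],b[0])-np.arctan2(130,-180)))
# block corners, side top face: d1 px
for P in [(280,384),(426,382),(431,428),(282,428)]:
    print("side",plane(d,200+(P[0]+.5)/2.6-.5,140+(P[1]+.5)/2.6-.5,.024).round(4))
for P in [(290,122),(415,102),(427,137),(300,156)]:
    print("scene",plane(s,140+(P[0]+.5)/4-.5,140+(P[1]+.5)/4-.5,.024).round(4))
E
```

```text
[ 0.63167171 -0.03092081  0.086     ] [ 0.63186909 -0.03492684  0.086     ] [0.46436618 0.11020864 0.046     ]
foot-valve [-0.16750292  0.14513548 -0.04      ] 0.22163378407042844 expect 222.03603311174518
yaw -5.070144021720797
side [ 0.3911 -0.345   0.024 ]
side [ 0.5108 -0.4016  0.024 ]
side [ 0.4777 -0.4526  0.024 ]
side [ 0.3633 -0.3953  0.024 ]
scene [ 0.4823 -0.4443  0.024 ]
scene [ 0.3697 -0.387   0.024 ]
scene [ 0.3965 -0.3356  0.024 ]
scene [ 0.5066 -0.3948  0.024 ]
```

Measured sizes give B at about 130 x 58 mm, and A and C are visibly longer and wider, so B it is. B's centre is (0.438,-0.395) at yaw -26°. The foot is near (0.464,0.110) with grinder yaw -5°. Its distance to the valve comes out at 221.6 mm (expected 222.0). I'll swing in with a tight radius to clear the grinder, then take one wrist look over the block.

```bash
python3 - <<'E'
from h import *
th=np.radians(154); c=np.array([.4375,-.395]);g=c-.048*np.array([np.cos(th),np.sin(th)])
o=down(th+np.pi/2)
q0=manip.get_joint_positions()
print(manip.solve_ik([.14,.37,.45],manip.get_ee_rot()),manip.solve_ik([*g,.2],o))
for ph in (np.radians(175),):
    print(manip.solve_ik([.464,.02,.2],down(ph)))
manip.move_to([.14,.37,.45],manip.get_ee_rot())
manip.move_to([.38,-.15,.42],o)
manip.move_to([*g,.16],o)
p=manip.get_position();r=manip.get_ee_rot();w=manip.camera("wrist")
im=w["image"].copy()
u=np.array([np.cos(th),np.sin(th)]);n=np.array([-u[1],u[0]])
for a,b in [(1,1),(1,-1),(-1,-1),(-1,1)]:
    k=wproj(w,[*(c+a*.065*u+b*.028*n),.024],p,r);print(k.round(1));cv2.circle(im,tuple(int(x) for x in k),3,(0,255,0),1)
save("w1",im);print(p,manip.get_time())
E
```

```text
[ 1.17900470e+00 -1.33035009e-01  1.83769701e+00 -3.28694940e-05
  1.43730644e+00 -4.99766846e-02] [-0.73219964  0.49970785  1.64308439  0.          0.99880041  1.2923823 ]
None
[307.  319.8]
[248.5 319.8]
[243.3 185.8]
[312.2 185.8]
[ 0.4812938  -0.41573381  0.16118227] 5.05
```

View pics/w1.png

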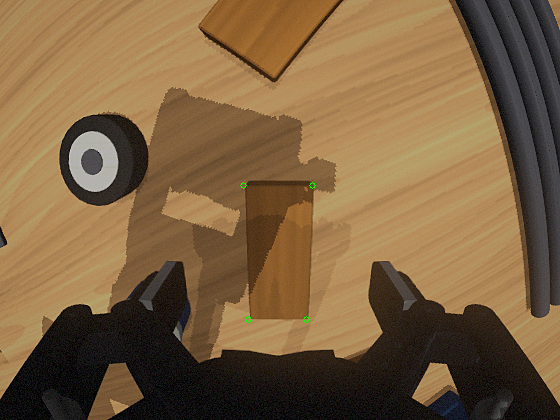

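The overlay (green) sits within ~2 mm of the block (corners ≈(246,182),(313,182),(307,320),(250,320)); the wheel at (103,160) is clear and the large lookalike is at (270,40). The place pose needs the flipped wrist because of the joint-6 limit, so I'll grip flipped.

```bash
python3 - <<'E'
from h import *
th=np.radians(154); u=np.array([np.cos(th),np.sin(th)]);n=np.array([-u[1],u[0]])
c=np.array([.4375,-.395])-.001*u;g=c-.048*u
o=down(th-np.pi/2)
print(manip.solve_ik([*g,.03],o))
print("place",manip.solve_ik([.464,.02,.03],down(np.radians(-5))))
manip.move_to([*g,.12],o)
manip.servo_line([*g,.026],o,rate=.08)
print(manip.get_contact_force())
manip.command_gripper(.03,f_grip=40);print(manip.get_width())
manip.servo_line([*g,.09],o,rate=.08)
print(manip.get_width(),manip.get_contact_force(),manip.get_position(),manip.get_time())
w=manip.camera("wrist");save("w2",w["image"])
E
```

```text
[-7.31767884e-01  7.41123064e-01  1.69264277e+00 -4.44089210e-16
  7.07826816e-01 -1.84877860e+00]
place [ 1.74512190e-02  5.98706613e-01  2.08053251e+00 -4.44089210e-16
  4.62353534e-01  1.04717682e-01]
[ 0.38553181  0.48347873 -0.0115171 ]
0.055028000035828625
0.05508730143421054 [ 0.11569422  0.44112765 -0.87196543] [ 0.48124971 -0.41621818  0.08963028] 10.3667
```

View pics/w2.png

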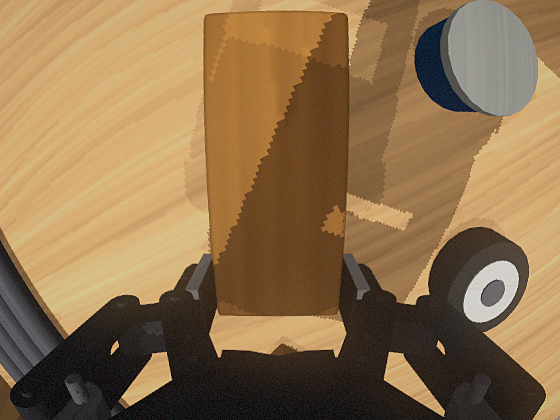

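Block held square (edges at columns 205–348, ends at rows 12 and 316). Next is a hover in front of the foot.

```bash
python3 - <<'E'
from h import *
p=manip.get_position();r=manip.get_ee_rot();w=manip.camera("wrist")
T=R.from_rotvec(r).as_matrix()
for k in [(277,12),(277,316),(205,60),(348,60),(214,280),(344,280)]:
    q=wplane(w,*k,p[2]-.002,p,r);print((T.T@(q-p)).round(4))
y=np.radians(-5);gx=np.array([np.cos(y),np.sin(y)]);gy=np.array([-gx[1],gx[0]])
f=np.array([.4644,.1102]);o=down(y)
manip.servo_line([p[0],p[1],.16],rate=.15)
h=f-.17*gy
manip.move_to([*h,.16],o)
p=manip.get_position();r=manip.get_ee_rot();w=manip.camera("wrist")
im=w["image"].copy()
def g(x,yy,z): return [*(f+x*gx+yy*gy),z]
zf=.047
pts=[g(18*np.cos(a)/1000,18*np.sin(a)/1000,zf) for a in np.linspace(0,6.28,16)]+[g(-.023,-.023,zf+.032),g(.023,-.023,zf+.032),g(.18,-.13,.104),g(.154,-.137,.104),g(.206,-.137,.104),g(.206,-.123,.104),g(.154,-.123,.104)]
for q in pts:
    k=wproj(w,q,p,r);cv2.circle(im,tuple(int(x) for x in k),2,(0,255,0),1)
save("w3",w["image"]);save("w3o",im);print(p,r,manip.get_time())
for n in ("scene","side"):
    c=manip.camera(n);save(n+"3",c["image"])
E
```

```text
[ 0.0021 -0.0003 -0.1122]
[ 0.002  -0.0004  0.0148]
[ 0.0021 -0.0274 -0.0937]
[ 0.0021  0.0264 -0.0937]
[ 0.002  -0.0276 -0.0036]
[ 0.002   0.0286 -0.0035]
[ 0.44981792 -0.05947426  0.15978591] [ 1.27281884  1.16688652 -1.2730795 ] 12.7
```

View pics/w3o.png

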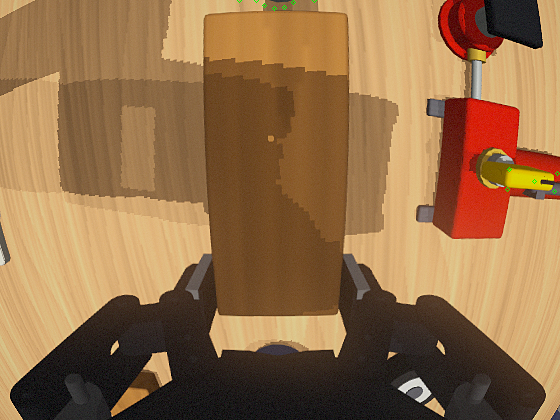

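View pics/side3.png

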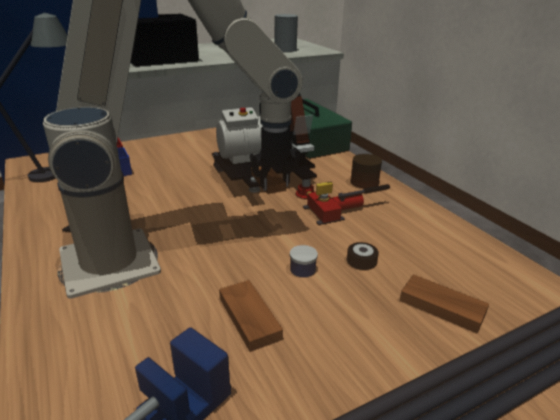

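```bash
python3 - <<'E'
from h import *
y=np.radians(-5);gx=np.array([np.cos(y),np.sin(y)]);gy=np.array([-gx[1],gx[0]])
f=np.array([.4644,.1102]);o=down(y)
p=manip.get_position()
w=cv2.imread("pics/w3.png")[:,:,::-1];crop("w3v",w,400,60,560,260,3)
h=f-.13*gy-.085*gx
manip.servo_line([*h,.17],o,rate=.15)
p=manip.get_position();r=manip.get_ee_rot();w=manip.camera("wrist")
np.savez("w4.npz",p=p,r=r)
im=w["image"].copy()
def g(x,yy,z): return [*(f+x*gx+yy*gy),z]
zf=.047
pts=[g(18*np.cos(a)/1000,18*np.sin(a)/1000,zf) for a in np.linspace(0,6.28,24)]+[g(-.023,-.023,zf+.032),g(.023,-.023,zf+.032),g(-.023,-.023,zf+.02),g(.023,-.023,zf+.02)]
for q in pts:
    k=wproj(w,q,p,r);print(k.round(),end=" ");cv2.circle(im,tuple(int(x) for x in k),1,(0,255,0),-1)
save("w4",w["image"]);save("w4o",im);print(p,r,manip.get_time())
E
```

```text
[408.  49.] [407.  43.] [405.  37.] [401.  32.] [396.  28.] [390.  26.] [385.  25.] [379.  25.] [373.  27.] [369.  31.] [366.  35.] [364.  41.] [365.  47.] [366.  53.] [370.  59.] [374.  63.] [379.  67.] [385.  68.] [391.  69.] [397.  67.] [401.  64.] [405.  60.] [407.  55.] [408.  49.] [370.  66.] [432.  73.] [365.  69.] [425.  75.] [ 0.36954004 -0.01206446  0.1703239 ] [ 1.27376189  1.16537653 -1.27172458] 13.6333
```

View pics/w4o.png

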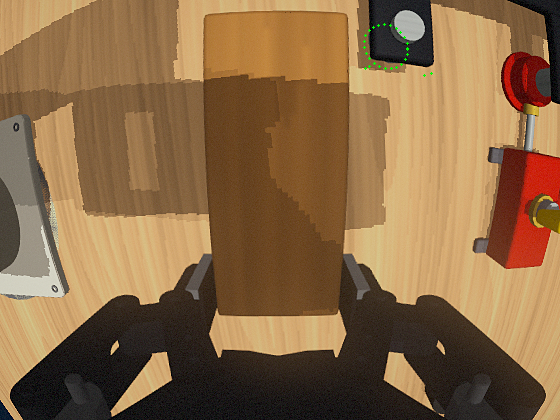

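View pics/w3v.png

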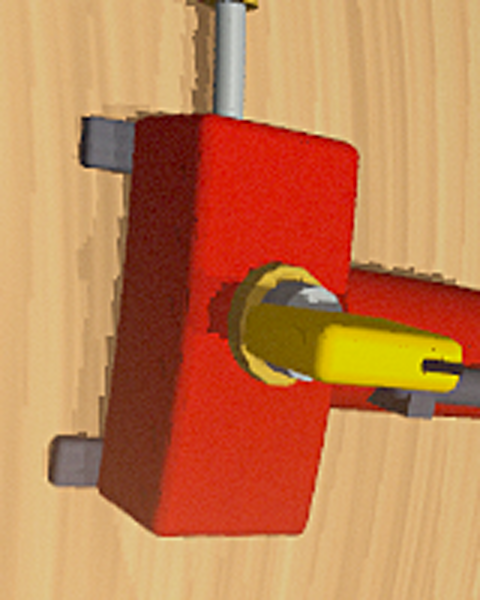

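```bash
python3 - <<'E'
from h import *
w=cv2.imread("pics/w4.png")[:,:,::-1]
crop("w4c",w,340,0,460,90,6)
E
```

```text
(no output)
```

View pics/w4c.png

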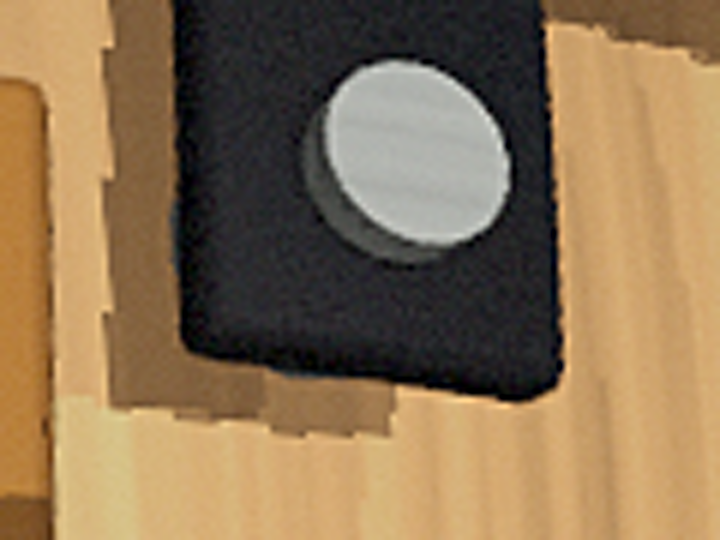

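```bash
cat > fit.py <<'E'
from h import *
from scipy.optimize import least_squares
w=manip.camera("wrist");s=manip.camera("scene");d=manip.camera("side")
z=np.load("w4.npz");p4,r4=z["p"],z["r"]
p3=np.array([.44981792,-.05947426,.15978591]);r3=np.array([1.27281884,1.16688652,-1.2730795])
def G(q,x,y,zz):
    c,sn=np.cos(q[2]),np.sin(q[2]);return np.array([q[0]+c*x-sn*y,q[1]+sn*x+c*y,zz])
def res(q,full=False):
    zf=q[3];e=[
    wproj(w,G(q,-.023,-.023,zf+.020),p4,r4)-[369.5,58.5],
    wproj(w,G(q,.023,-.023,zf+.020),p4,r4)-[427,66.7],
    wproj(w,G(q,.023,-.023,zf+.032),p4,r4)-[434,64],
    wproj(w,G(q,.180,-.130,.104),p3,r3)-[530,178.3],
    (proj(s,G(q,.18,-.13,.086))-[249.5,234.2]),
    (proj(d,G(q,.18,-.13,.086))-[324.5,188.2]),
    (proj(d,G(q,0,0,zf))-[254.2,190.5]),
    ]
    e=np.array(e)
    if full:return e
    return np.r_[(e*np.array([[1],[1],[1],[1],[1],[1],[1]])).ravel(),(zf-.0465)/.003]
o=least_squares(res,[.464,.11,-.087,.047],loss="soft_l1")
print(o.x,np.degrees(o.x[2]));print(res(o.x,True).round(1))
print("valve",G(o.x,.18,-.13,.088))
E
python3 fit.py
```

```text
[ 0.46821561  0.11747875 -0.12083014  0.04608731] -6.923057096262292
[[-1.5 -0.7]
 [-0.  -0.1]
 [ 0.2  0.5]
 [ 3.2  0.4]
 [-0.4 -0.5]
 [-0.5 -0.2]
 [ 0.1 -0.7]]
valve [ 0.63123349 -0.03326995  0.088     ]
```

```bash
cat > geo.py <<'E'
import numpy as np
Y=-.1208;f=np.array([.4682,.1175]);gx=np.array([np.cos(Y),np.sin(Y)]);gy=np.array([-gx[1],gx[0]])
V=f+.18*gx-.13*gy
E
python3 - <<'E'
from h import *; from geo import *
o=down(Y)
h=f-.2*gy
manip.servo_line([*h,.13],o,rate=.15)
manip.servo_line([*h,.032],o,rate=.1)
print(manip.get_contact_force().round(2))
for a in (.14,.11,.09):
    manip.servo_line([*(f-a*gy),.032],o,rate=.07);print(a,manip.get_contact_force().round(2))
print(manip.get_position(),manip.get_time())
w=manip.camera("wrist");save("w5",w["image"])
d=manip.camera("side");crop("d5",d["image"],190,120,350,230,5)
E
```

```text
[-0.04 -0.04 -1.07]
0.14 [ 0.1  -0.34 -1.23]
0.11 [-0.26  0.58 -2.06]
0.09 [ 0.01  0.76 -1.24]
[0.45738151 0.02860123 0.03199363] 17.8167
```

View pics/w5.png

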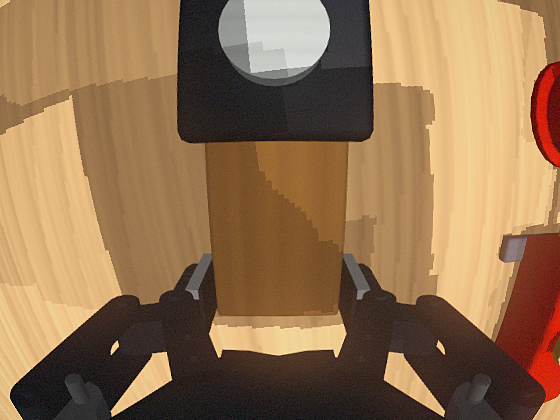

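View pics/d5.png

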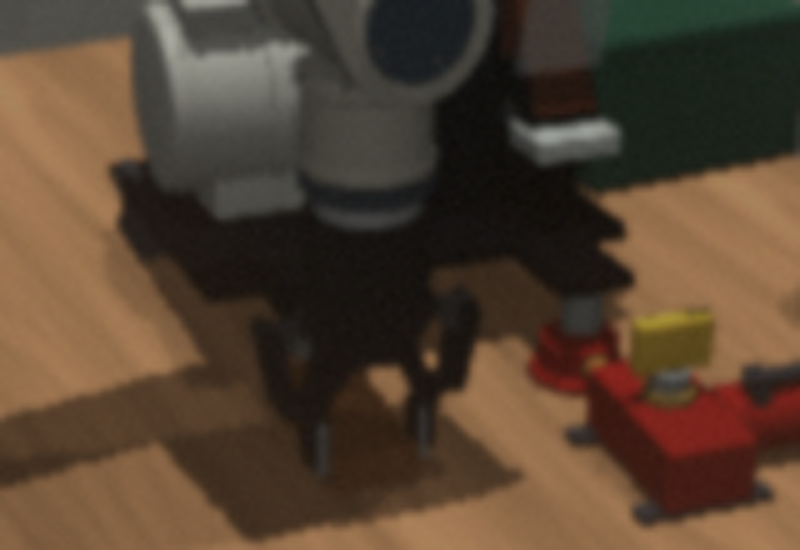

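```bash
python3 - <<'E'
from h import *; from geo import *
p=manip.get_position();r=manip.get_ee_rot();w=manip.camera("wrist")
for u,v,z in [(181,141,.066),(371,138,.066),(276,141,.066),(180,10,.066),(371,10,.078),(275,30,.086)]:
    q=wplane(w,u,v,z,p,r)[:2]-f;print((q@gx).round(4),(q@gy).round(4))
E
```

```text
-0.0264 -0.025
0.0254 -0.0243
-0.0004 -0.0256
-0.0266 0.0121
0.0219 0.0076
-0.0005 -0.001
```

The lug (edges at columns 180 and 371, front edge at row 141) is centred over the block, and the foot position is confirmed to within 2 mm. I'll set the block down now.

```bash
python3 - <<'E'
from h import *; from geo import *
o=down(Y);g=f-.0835*gy
manip.servo_line([*g,.032],o,rate=.05)
manip.servo_line([*g,.0265],o,rate=.02);print(manip.get_contact_force().round(2),manip.get_position())
manip.servo_line([*g,.0255],o,rate=.02);print(manip.get_contact_force().round(2),manip.get_position())
manip.command_gripper(.085);print(manip.get_width(),manip.get_contact_force().round(2))
manip.servo_line([*(f-.11*gy),.0275],o,rate=.08)
w=manip.camera("wrist");p=manip.get_position();r=manip.get_ee_rot();save("w6",w["image"]);np.savez("w6.npz",p=p,r=r)
print(manip.get_contact_force().round(2),p,manip.get_time())
E
```

```text
[-0.41  0.89  4.98] [0.45824858 0.03455018 0.02660627]
[-3.5   0.65 22.31] [0.45824829 0.03456529 0.02655304]
0.0849600944325183 [-0.66 -0.4   0.53]
[0.84 0.36 0.97] [0.45500894 0.00817106 0.02751325] 19.8667
```

View pics/w6.png

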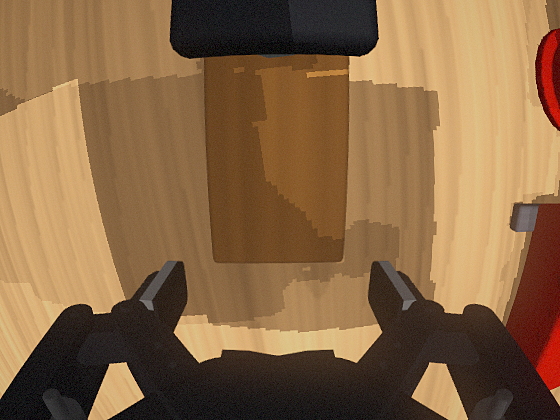

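```bash
python3 - <<'E'
from h import *; from geo import *
z=np.load("w6.npz");p,r=z["p"],z["r"];w=manip.camera("wrist")
for u,v,zz in [(212,263,.022),(345,263,.022),(205,65,.024),(350,65,.024),(172,50,.066),(378,47,.066)]:
    q=wplane(w,u,v,zz,p,r)[:2]-f;print((q@gx).round(4),(q@gy).round(4))
o=down(Y)
for yw in (Y+np.pi/2,Y-np.pi/2):
    for zz in (.09,.2): print(manip.solve_ik([*V,zz],down(yw)))
    for k in (.35,.6,.9): print(k,manip.solve_ik([*V,.09],down(yw+k)) is not None)
E
```

```text
-0.0284 -0.1002
0.0294 -0.1003
-0.0274 -0.0182
0.0278 -0.0183
-0.0269 -0.0207
0.0259 -0.0201
[-7.14444426e-02  6.44474571e-01  1.69753580e+00 -4.44089210e-16
  7.99582283e-01 -1.52144077e+00]
[-7.14444426e-02  4.94821847e-01  1.65156440e+00 -4.44089210e-16
  9.95206403e-01 -1.52144077e+00]
0.35 True
0.6 True
0.9 True
[-7.14444426e-02  6.44474571e-01  1.69753580e+00 -8.88178420e-16
  7.99582283e-01  1.62015188e+00]
[-7.14444426e-02  4.94821847e-01  1.65156440e+00 -4.44089210e-16
  9.95206403e-01  1.62015188e+00]
0.35 True
0.6 True
0.9 True
```

Block is placed: the foot sits at +35 mm along (limit 48) and about 0.5 mm across. On to the valve.

```bash
python3 - <<'E'
from h import *; from geo import *
o=down(Y)
manip.servo_line([*(f-.17*gy),.0285],o,rate=.12)
manip.servo_line([*(f-.17*gy),.19],o,rate=.2)
ov=down(Y+np.pi/2)
manip.move_to([*V,.19],ov)
manip.command_gripper(.05)
p=manip.get_position();r=manip.get_ee_rot();w=manip.camera("wrist")
im=w["image"].copy()
for x in(-.026,.026):
  for y in (-.007,.007):
    k=wproj(w,[*(V+x*gx+y*gy),.104],p,r);cv2.circle(im,tuple(int(a) for a in k),2,(0,0,255),1)
save("w7",im);print(p,manip.get_time())
E
```

```text
[ 0.6312018  -0.03329438  0.19018709] 23.3583
```

View pics/w7.png

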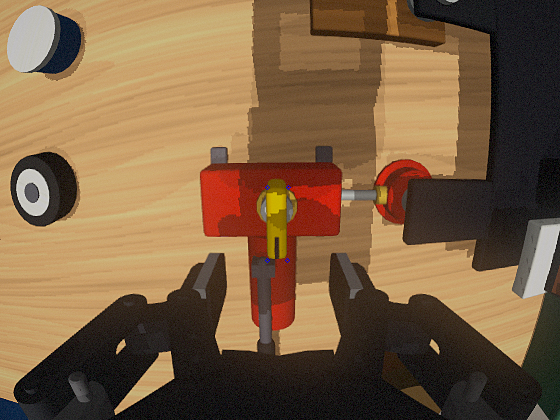

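The projected bar corners match the yellow bar (columns 267–289, rows 185–260). The jack lug (edge near column 405) is in view for tracking the sink.

```bash
python3 - <<'E'
from h import *; from geo import *
ov=down(Y+np.pi/2)
manip.servo_line([*V,.091],ov,rate=.08);print(manip.get_contact_force().round(2))
manip.command_gripper(.0,f_grip=60);print(manip.get_width(),manip.get_contact_force().round(2),manip.get_torque().round(3))
q=manip.get_joint_positions();a=manip.solve_ik([*V,.091],down(Y+np.pi/2+.3))
print(q,a-q)
w=manip.camera("wrist");save("w8",w["image"]);print(manip.get_time(),manip.get_position())
E
```

```text
[ 0.22  0.59 -0.12]
0.013290207282291211 [-2.2  -5.26  4.57] [-0.629  0.212  0.354]
[-7.21110681e-02  6.42177414e-01  1.69711226e+00 -1.38908698e-03
  8.01771229e-01 -1.52185902e+00] [ 6.66625545e-04  8.14954172e-04  2.08350397e-04  1.38908698e-03
 -4.91555144e-04 -2.99581753e-01]
25.2083 [ 0.63134121 -0.03395491  0.09156398]
```

View pics/w8.png

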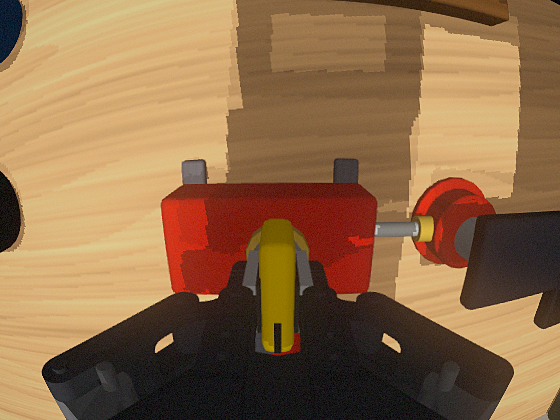

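```bash
python3 - <<'E'
from h import *; from geo import *
q=manip.get_joint_positions();np.save("q0.npy",q)
ts=manip.get_time()
q2=q.copy();q2[5]-=.15;manip.set_joints(q2);print(manip.get_time()-ts)
q2=q.copy();q2[5]-=.29;manip.set_joints(q2);print(manip.get_time(),manip.get_joint_positions()[5]-q[5],manip.get_torque().round(3),manip.get_contact_force().round(2))
a=manip.camera("wrist")["image"];s=manip.camera("scene")["image"];d=manip.camera("side")["image"]
save("w9",a);save("s9",s);save("d9",d)
b=np.vstack([np.hstack([cv2.resize(a,(400,300)),cv2.resize(s,(400,300))]),np.hstack([cv2.resize(d,(400,300)),cv2.resize(d[90:230,200:387],(400,300))])]);save("m9",b)
E
```

```text
0.26670000000000016
25.7333 -0.28421593407079637 [-0.157  0.152  0.205] [ 0.2  -1.52  1.36]
```

View pics/m9.png

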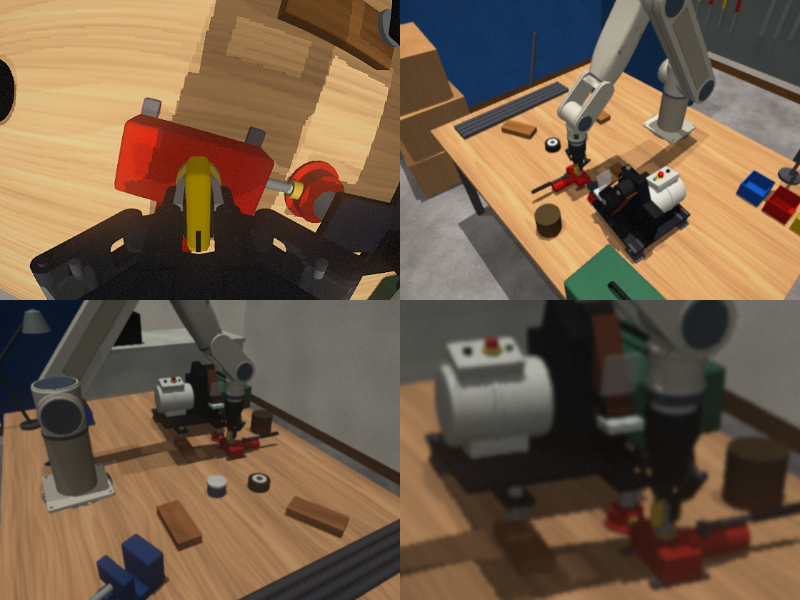

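```bash
cat > mon.py <<'E'
from h import *
def gray(n): return cv2.cvtColor(manip.camera(n)["image"],cv2.COLOR_RGB2GRAY)
def lk(a,b,rois,k=12):
    m=np.zeros_like(a)
    for x0,y0,x1,y1 in rois: m[y0:y1,x0:x1]=255
    p=cv2.goodFeaturesToTrack(a,k,.03,4,mask=m)
    if p is None: return None
    q,st,e=cv2.calcOpticalFlowPyrLK(a,b,p,None,winSize=(15,15))
    ok=st.ravel()==1;return np.c_[p[ok,0],(q-p)[ok,0]]
WR=[(445,0,560,75),(430,230,560,345)]
SR=[(238,168,270,198)]
E
python3 - <<'E'
from mon import *
d=gray("side");s=cv2.cvtColor(cv2.imread("pics/d9.png"),cv2.COLOR_BGR2GRAY)
print(lk(s,d,SR).round(2))
w=gray("wrist");s=cv2.cvtColor(cv2.imread("pics/w9.png"),cv2.COLOR_BGR2GRAY);print(lk(s,w,WR).round(2))
E
```

```text
[[ 2.62e+02  1.93e+02  0.00e+00 -1.00e-02]
 [ 2.56e+02  1.78e+02  1.00e-02  1.00e-02]
 [ 2.52e+02  1.79e+02  3.00e-02  2.00e-02]
 [ 2.61e+02  1.84e+02  1.00e-02  0.00e+00]
 [ 2.50e+02  1.87e+02 -2.00e-02  3.00e-02]
 [ 2.42e+02  1.80e+02 -3.00e-02  0.00e+00]
 [ 2.63e+02  1.97e+02  0.00e+00 -0.00e+00]]
[[ 4.41e+02  3.24e+02 -3.00e-02 -1.00e-02]
 [ 4.48e+02  3.11e+02 -3.30e-01  3.60e-01]
 [ 4.86e+02  2.56e+02 -1.50e-01  4.90e-01]
 [ 5.45e+02  2.83e+02 -2.80e-01  5.70e-01]
 [ 4.97e+02  2.57e+02 -1.80e-01  4.30e-01]
 [ 5.46e+02  1.20e+01  4.30e-01  7.50e-01]
 [ 5.07e+02  2.37e+02 -7.00e-02  2.30e-01]
 [ 4.75e+02  2.51e+02 -2.00e-01  3.60e-01]
 [ 5.52e+02  6.70e+01  2.30e-01  6.10e-01]
 [ 5.31e+02  1.60e+01  5.90e-01  6.40e-01]
 [ 4.78e+02  2.54e+02 -1.80e-01  4.10e-01]
 [ 4.82e+02  2.68e+02 -2.60e-01  4.00e-01]]
```

```bash
python3 - <<'E'
from mon import *
q0=np.load("q0.npy");ref=gray("side");P=[(251,175,259,183)]
def nut(a,b):
    p=np.array([[[254.,179.]],[[252.,179.]],[[256.,178.]]],np.float32)
    q,st,e=cv2.calcOpticalFlowPyrLK(a,b,p,None,winSize=(13,13));return (q-p)[:,0].mean(0)
for k in np.arange(.33,.75,.035):
    q=q0.copy();q[5]-=k;manip.set_joints(q);a=gray("side");manip.hold(.25);b=gray("side")
    v=nut(a,b);print(round(k,3),(q0[5]-manip.get_joint_positions()[5]).round(3),v.round(2),nut(ref,b).round(2),manip.get_torque()[2].round(3),round(manip.get_time(),2))
    if v[1]>.2: break
E
```

```text
0.33 0.33 [-0.    0.03] [0.03 0.02] 0.108 26.63
0.365 0.365 [ 0.01 -0.01] [ 0.02 -0.01] 0.199 27.23
0.4 0.4 [-0.01 -0.01] [ 0.   -0.03] 0.179 27.83
0.435 0.435 [0.02 0.24] [0.07 0.28] 0.122 28.43
```

```bash
python3 - <<'E'
from mon import *
from geo import *
c=manip.camera("side");print(proj(c,[*f,.046])-proj(c,[*f,.036]))
q0=np.load("q0.npy")
def nut(a,b):
    p=np.array([[[254.,179.]],[[252.,179.]],[[256.,178.]]],np.float32)
    q,st,e=cv2.calcOpticalFlowPyrLK(a,b,p,None,winSize=(13,13));return (q-p)[:,0].mean(0)
ref=gray("side")
for i in range(4):
    a=gray("side");manip.hold(.25);b=gray("side");print(nut(a,b).round(2),nut(ref,b).round(2),manip.get_time())
save("d10",c["image"])
E
```

```text
[-0.03748092 -2.77975933]
[-0.04  0.2 ] [-0.02  0.29] 28.8833
[-0.    0.19] [0.02 0.57] 29.2333
[-0.01  0.12] [0.02 0.73] 29.5833
[0.06 0.19] [0.05 1.03] 29.9333
```

```bash
python3 - <<'E'
from mon import *
q0=np.load("q0.npy")
q=q0.copy();q[5]-=.465;manip.set_joints(q)
def nut(a,b,y0):
    p=np.array([[[254.,y0]],[[252.,y0]],[[256.,y0-1]]],np.float32)
    q,st,e=cv2.calcOpticalFlowPyrLK(a,b,p,None,winSize=(13,13));return (q-p)[:,0].mean(0)
y=180.5;still=0;a=gray("side")
for i in range(30):
    manip.hold(.25);b=gray("side");v=nut(a,b,y)[1];y+=v;a=b
    print(round(v,2),end=" ")
    still=still+1 if abs(v)<.04 else 0
    if still>=3: break
print(y,manip.get_time())
c=manip.camera("side");crop("d11",c["image"],200,120,330,220,6);w=manip.camera("wrist");save("w11",w["image"])
E
```

```text
0.26 0.33 0.27 0.35 0.35 0.25 0.32 0.42 0.26 0.29 0.41 0.27 0.35 0.39 0.23 0.13 0.06 -0.03 -0.0 0.0 185.4073 36.2333
```

View pics/d11.png

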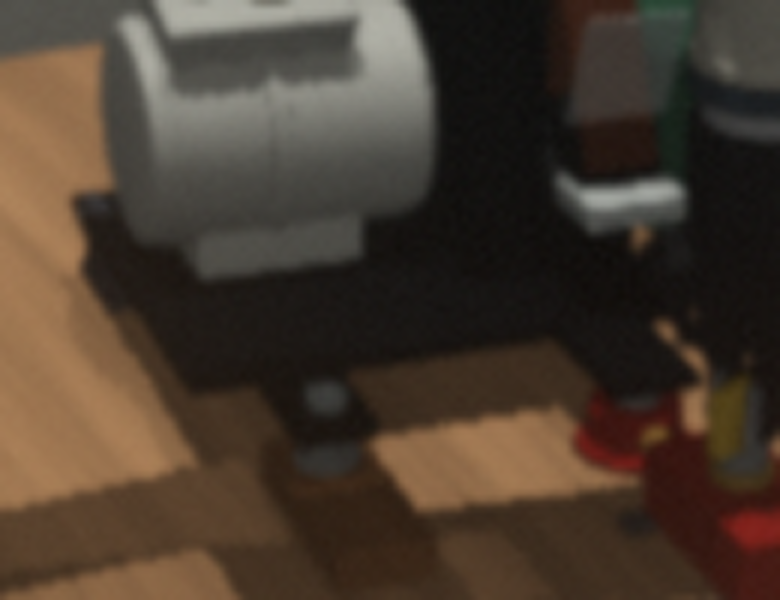

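View pics/w11.png

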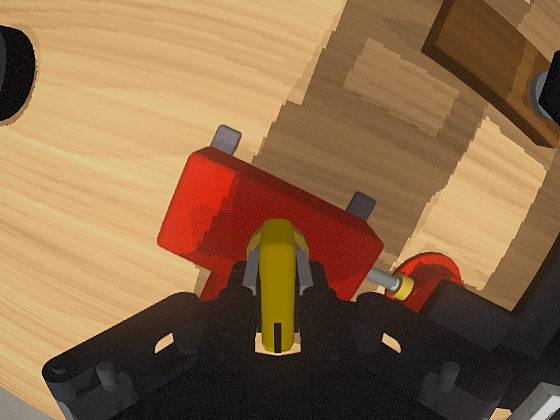

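The foot has sunk about 23 mm at roughly 4 mm/s and appears to rest on the block (foot at (327,455) in the crop). I'll open the valve slightly more to make sure the jack is unloaded, then shut it.

```bash
python3 - <<'E'
from mon import *
q0=np.load("q0.npy")
def nut(a,b,y0):
    p=np.array([[[254.,y0]],[[252.,y0]],[[256.,y0-1]]],np.float32)
    q,st,e=cv2.calcOpticalFlowPyrLK(a,b,p,None,winSize=(13,13));return (q-p)[:,0].mean(0)
a=gray("side")
for k in (.51,.56,.6):
    q=q0.copy();q[5]-=k;manip.set_joints(q);manip.hold(.4);b=gray("side");print(k,nut(a,b,185.4).round(2))
for k in (.45,.3,.15,0,-.04,-.08):
    q=q0.copy();q[5]-=k;manip.set_joints(q);manip.hold(.1);print(k,(q0[5]-manip.get_joint_positions()[5]).round(3),manip.get_torque().round(3))
b=gray("side");print(nut(a,b,185.4).round(2),manip.get_time())
w=manip.camera("wrist");save("w12",w["image"])
E
```

```text
0.51 [-0.02  0.01]
0.56 [0.01 0.  ]
0.6 [ 0.   -0.02]
0.45 0.449 [-0.555  0.352 -0.098]
0.3 0.299 [-0.6    0.333 -0.081]
0.15 0.149 [-0.523  0.357 -0.065]
0 0.004 [-0.598  0.251  0.089]
-0.04 -0.035 [-0.542  0.319  1.687]
-0.08 -0.074 [-0.572  0.372  2.761]
[ 0.01 -0.  ] 40.7
```

```bash
python3 - <<'E'
from mon import *; from geo import *
q0=np.load("q0.npy");q=q0.copy();q[5]+=.03;manip.set_joints(q)
manip.command_gripper(.05);print(manip.get_width())
p=manip.get_position();manip.servo_line([p[0],p[1],.19],rate=.12)
p=manip.get_position();r=manip.get_ee_rot();w=manip.camera("wrist")
im=w["image"].copy()
for x in(-.026,.026):
  for y in (-.007,.007):
    k=wproj(w,[*(V+x*gx+y*gy),.104],p,r);cv2.circle(im,tuple(int(a) for a in k),2,(0,0,255),1)
crop("w13",im,180,130,360,300,4) if False else save("w13",im)
crop("w13c",im,220,160,340,280,5)
d=manip.camera("side");crop("d13",d["image"],200,120,330,220,6)
print(manip.get_contact_force().round(2),manip.get_time())
E
```

```text
0.04998917519127207
[-0.61 -0.27  0.44] 42.5083
```

View pics/w13c.png

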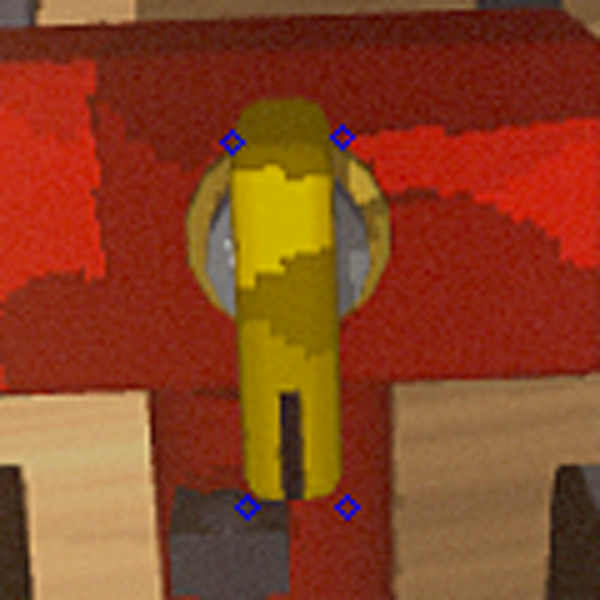

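View pics/w13.png

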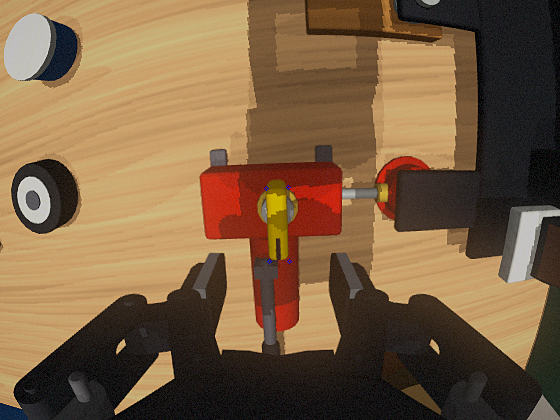

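View pics/d13.png

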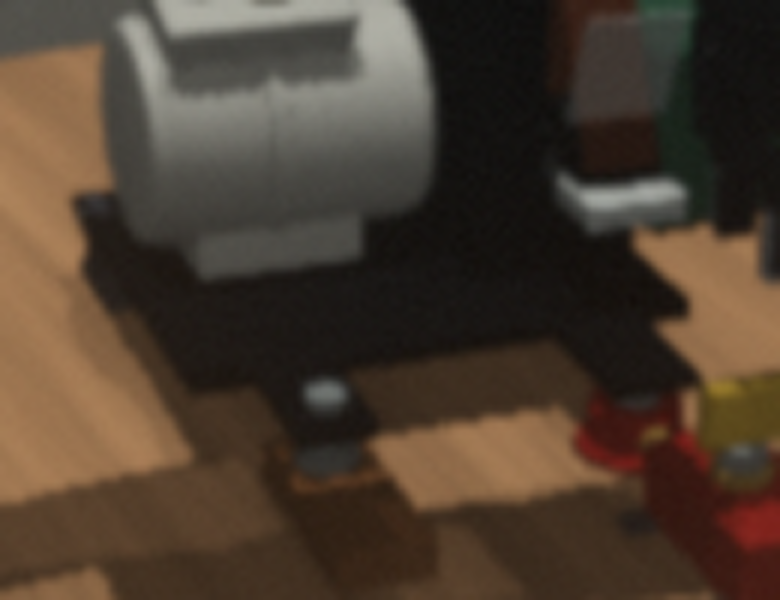

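The bar's edges run parallel to the predicted shut direction, the gripper is clear, and the foot sits on the block. Handing in.

```bash
python3 - <<'E'
from rig import manip
manip.hold(.3);print(manip.get_time(),manip.sign_off())
E
```

```text
the job is handed in; nothing more can be done
42.8083 None
```

The packing block is under the front foot, the grinder has been lowered onto it, the valve is shut, and I handed the job in at 42.8 s of the 70 s limit.

- **Block:** I used the smallest of the three oak blocks. It lay with the foot centre about 35 mm along and 0.5 mm across from its centre (limits 48 and 11 mm), measured before lowering.
- **Lowering:** The valve began to leak at about 0.43 rad of gripper turn. I held it at 0.435, then 0.465 rad, and the foot sank at about 2.5 to 4 mm/s. It came down roughly 23 mm until it stopped. Opening further to 0.6 rad moved it no more, so the jack was off load.
- **Valve:** I turned it back until the wrist torque rose to about 2.8 N m against the hard stop, then let go. In the last wrist picture the bar lies parallel to the shut direction.
- **Last checks:** The gripper was clear of everything, with contact force under 1 N. The last side picture shows the foot on the block. I never touched the wheel or tin.

No check failed. I could not read the load on the foot or the exact tilt directly; I inferred both from the foot stopping and staying still with the valve open.

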